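# Load the gas cartridge and refit the cooker knob

## Task

Get the portable gas cooker ready to light: first lay the upright gas cartridge on its side in the cooker's cradle, nozzle towards the valve console, and let go of it. Then turn the loose knob so that the flat of its hole matches the flat of the D-shaped valve shaft, push it fully home on the shaft, and press knob and shaft well down against the spring, nearly to the stop; finish while your fingers still hold the knob pressed down. Leave the lemon, the salt shaker and the tuna tin where they are.

Things in the scene. Friction and masses are not known exactly. Their poses are not given: they have to be found in the camera images.
- cooker: Fixed green gas cooker, 300 (x) x 340 (y) mm. Origin: centre of its underside; x to its back, y to its left, z up. Back half (x > 0): burner housing, 70 mm high, pan supports to 98 mm. Front right: base plate 20 mm high with the open cartridge cradle. Front left (y 15 to 170, x -150 to -10 mm): valve console, top at 45 mm, with the D-shaft standing up from it at x -80, y 95 mm.
- cradle (a point): Where the cartridge's middle lies when it rests in the cradle (58 mm up; cooker's axes). It lies along the cooker's y, nozzle to +y (the console), on two V saddles 14 mm wide, centred 60 mm either side of this point along y, their upper edges 9 mm below its axis; between them free down to the base plate (z 20 mm). About 8 mm of play at each end (console; end stop 46 mm high).
- cartridge: Loose white and blue gas cartridge, a rigid cylinder 50 mm in diameter, 150 mm long, with a thin brass nozzle (10 mm wide, 12 mm long) on its top end; about 0.18 kg. Origin: centre of its foot; z runs along its axis to the nozzle. It starts standing upright on the worktop.
- cartridge_mid (a point): Middle of the cartridge's axis, 75 mm from its foot.
- cartridge_nozzle (a point): Tip of the cartridge's nozzle, 162 mm from its foot.
- knob: Loose black knob, 60 g, upright on the worktop. Origin: centre of its underside; z up, x along the white pointer line. Round skirt 44 mm wide, 18.5 mm high; on it a bar grip 40 mm long (x), 14 mm wide (y), top 41.5 mm above the underside. In the underside a D-shaped hole, 18 mm round, 16 mm deep, its flat 5 mm from the axis on the +x (pointer) side.
- shaft_seat (a point): On the steel D-shaft's axis, where the knob's origin lies when fully home; moves with it. x points out of the shaft's flat (as do the red lines on its tip and the plate below), z up: the knob's x must point the same way. Shaft 16 mm round, flat 4 mm from the axis; tip 16 mm above this point, tapered over 4 mm. Released, this point is 8 mm above the console. The shaft turns only stiffly (0.25 N m).
- shaft (a joint): How far the shaft is pressed down: 0 released, 0.006 m at the stop; its spring takes 4 N to start and about 9 N at the stop.
- lemon: A lemon, 71 mm long, to the left of the cooker; must stay.
- salt_shaker: A salt shaker, 44 mm wide and 90 mm high, standing on the chopping board; must stay.
- tuna_tin: A tuna tin, 86 mm wide and 40 mm high, on the chopping board (fixed, 20 mm thick, its front edge at x = 0.545 m on the right of the worktop); must stay.
There are look-alikes about, which are no part of the job. Leave any purple look-alike of the cartridge alone.

How it is judged (in metres and radians):
On the way, in this order (a step that is already met when the one before it is completed fails the run):
1. the cartridge lies in the cradle, nozzle towards the console, let go (distance between cartridge_mid and cradle below 0.014 m and angle between the z axis of cartridge and the y axis of cooker, either way round below 0.12 rad and y of cartridge_nozzle in the frame of cooker above -0.03 m and contact force between the fingers and cartridge below 0.1 N and linear speed of cartridge below 0.03 m/s), for 0.2 s.
2. the knob is fully home on the D-shaft (distance between knob and shaft_seat below 0.0035 m and angle between the x axis of knob and the x axis of shaft_seat, either way round below 0.3 rad and angle between knob's own z axis and vertical below 0.12 rad), for 0.2 s.
At the end, for the whole second after the job is handed in: Cartridge at rest in the cradle, nozzle to the console, untouched (14 mm, 0.12 rad). Knob home on the D-shaft (3.5 mm, pointer within 0.3 rad of the flat, tilt under 0.12 rad), held by the fingers (over 2 N) with the shaft pressed more than 4 mm (all of step 1 and all of step 2 and value of joint shaft above 0.004 m and contact force between the fingers and knob above 2 N); the arm keeps its last pose, push and grip.
It fails at once if the lemon is disturbed (distance of lemon from where it was at the start of the episode above 0.03 m).
It fails at once if the salt shaker is disturbed (distance of salt_shaker from where it was at the start of the episode above 0.03 m).
It fails at once if the tuna tin is disturbed (distance of tuna_tin from where it was at the start of the episode above 0.03 m).
It also fails if it takes over 50 s, if anything falls off the work surface, if the arm or the gripper's body presses on something with over 40 N, if the wrist force passes 120 N, or if a joint passes its speed limit or range.

## Robot

A 6-joint arm with a two-finger parallel gripper is mounted at the origin on a cart in front of the work surface, level with it; the furniture and walls round the work are solid. World frame = base frame: x ahead of the robot, y to its left, z up, the work surface at z = 0. Lengths are in mm, angles in degrees, forces in N, time in s.
With the tool pointing down it reaches from about 375 to 975 mm from the base axis. Payload 3.8 kg.
Tool frame: the origin (TCP) lies midway between the tips of the shut fingers; the grasp point (between the pads) lies 19 mm behind it; z points along the fingers, y is the line along which they close (so a half turn about z gives the same grasp; the last joint's range is limited). The gripper opens to 85 mm and grips with 20 to 120 N. Pads are 22 mm wide; open, the fingers measure 114 mm over their backs; the gripper's body (76 mm by 85 mm) begins 54 mm behind the grasp point. The pads swing forward as they close: fully open they stand 13 mm farther back than shut.
Start: joints at [-73.104, 15.12, 91.902, -0, 72.978, -2.114], TCP at [219.873, -638.18, 231.28] pointing down, gripper open.
Joint ranges: [-150.88, 150.88], [-54.13, 125.18], [17.81, 147.31], [-75.09, 255.09], [0, 152.58], [-146.25, 146.25]. Speed limits (degrees/s): [147.25, 147.25, 180, 180, 180, 180].

## Interface

Orientations are given as a 3x3 rotation matrix whose columns are the frame's x, y, z axes.
In Python, from station import env gives the robot as it stands.
- The arm moves only by the tool arm_command, never from a script. Its argument "steps" is a list of rows, each a list of 5 numbers: the closure, from 0 (fully open) to 1 (shut), then the shift along the world's x, y, z in m, then the turn about the world's z in degrees. A call has 1 to 10 rows; each row is the pose to reach, as a shift and turn from the pose commanded when the call began; what a row does not reach only later rows make up. A row lasts 1/10 s, in which the tool goes at most 50 mm and 8.59 degrees, less where a joint would pass 70% of its speed; a pose out of reach is approached as far as the arm can. A call with a gripper value outside its range is refused whole. The fingers move at their own pace and stop on an object; the grip force is fixed at half the most. Time passes only in rows, so rows that repeat a pose let the fingers close. It gives the time, the measured TCP pose, the force, the opening and the grip force at its end, in the units of the state.
- env.observe(): the state, without advancing time (a new reading comes with each control period).
- env.get_image(name): name is "scene" or "top" or "wrist"; returns the picture (384x512x3 uint8, red, green, blue); there is no depth.
- env.get_calibration(name): a dict with "mtx" (3x3 intrinsics, pixels), "distortion" ([k1, k2, p1, p2, k3] as OpenCV has them; the pictures are not rectified), "rvec" (rotation vector, rad) and "tvec" (3), from world to camera coordinates, as OpenCV has them. Camera axes: x right, y down, z forward; pixel columns grow to the right and rows downward; lengths in mm; the calibration is good to about 2 mm. A picture is of the moment at which its call begins: read the wrist's pose just before it. get_calibration takes no time and is no camera call; for the wrist camera it gives the pose at the moment of the call.
- env.close_job(): hands the job in; it is judged then, once.
The state is a dict: "time_s": time; "joint_pos": joint angles; "dq": joint speeds; "effort": joint torques, N m; "ee_pos": TCP position; "tcp_rot": TCP orientation; "ft_force": force on the tool from outside, world axes, zero at the start; "ft_torque": the same for the moment, N m; "grip_width": finger opening in mm; "grip_force": force on a finger pad.
Only numpy, scipy, OpenCV 4.12 (cv2) and the standard library are available. Lean on these libraries where they do the work, as an engineer would, in place of code of your own. Each camera call takes 0.05 s, during which the arm holds its last target. There are 200 camera calls.

## Working session

There is one attempt and no reset: what is moved stays moved. The work goes in short steps, Python scripts to look and compute and a tool call to move; the robot and the scene stay as the last step left them, time stands still between calls to the robot, and variables do not carry over. Pictures are saved under pics/ and viewed, at most 10 in all, crops included, and the job is handed in when it is done.

Besides the shell and the picture viewer there is one more tool, called as a command line: name --pt "numbers of a row" for each row, then --argument value for the rest. arm_command: Moves the arm, as the interface text tells. Its arguments: {"type":"object","properties":{"steps":{"type":"array"}},"required":["steps"]}

```bash
ls; mkdir -p pics
python3 - <<'E'
from station import env
import cv2,numpy as np
for n in ["scene","top"]:
    im=env.get_image(n); cv2.imwrite(f"pics/{n}0.png",im[:,:,::-1])
    c=env.get_calibration(n); print(n,np.round(c["mtx"],1).tolist(),np.round(c["distortion"],3),np.round(c["rvec"],3),np.round(c["tvec"],1))
s=env.observe(); print(s["time_s"],s["ee_pos"],np.round(s["tcp_rot"],3),s["grip_width"])
c=env.get_calibration("wrist"); print(c)
E
```

```text
pics
scene [[487.9, 0.0, 254.4], [0.0, 487.9, 189.1], [0.0, 0.0, 1.0]] [-0.022  0.     0.     0.     0.   ] [ 1.679 -1.615  0.861] [-165.4  431.2 1320.7]
top [[484.1, 0.0, 249.1], [0.0, 484.1, 195.5], [0.0, 0.0, 1.0]] [-0.157  0.     0.     0.     0.   ] [ 1.387 -2.28   0.782] [ 128.6  507.4 1620.4]
0.1 [ 219.68224767 -637.55672546  230.0748174 ] [[ 0.945  0.326 -0.001]
 [ 0.326 -0.945  0.002]
 [ 0.    -0.002 -1.   ]] 85.15353664320575
{'mtx': array([[269.35860307,   0.        , 255.29728758],
       [  0.        , 269.35860307, 190.31187078],
       [  0.        ,   0.        ,   1.        ]]), 'distortion': array([0.00699857, 0.        , 0.        , 0.        , 0.        ]), 'rvec': array([-2.37124247,  1.69010136,  0.23388388]), 'tvec': array([-673.86586862,  -34.80390007,  378.24713354])}
```

View pics/top0.png

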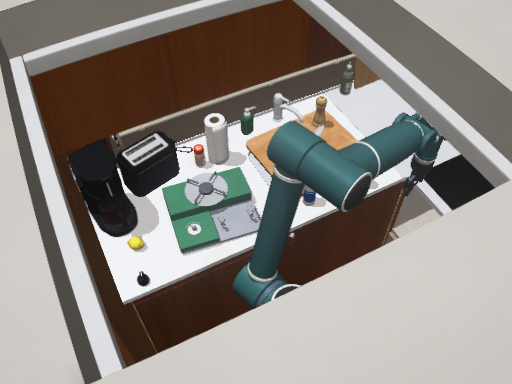

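View pics/scene0.png

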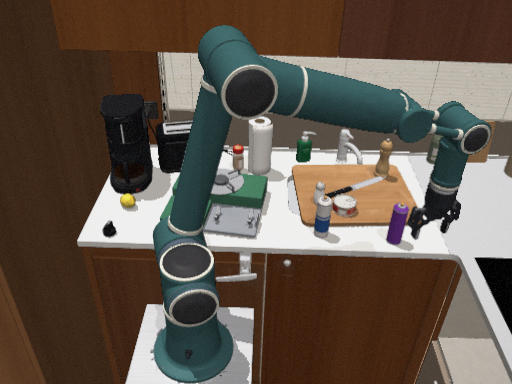

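The top view shows the cooker around (210,210), its console and shaft at (194,229), the knob at (143,280) and the lemon at (136,242). The scene view shows the cartridge standing at (322,217), the shaker at (320,193), the tin at (345,204), and the purple look-alike at (397,223).

```bash
cat > h.py <<'E'
import cv2,numpy as np
from station import env
def ray(cal,px):
    p=cv2.undistortPoints(np.array([[px]],float),cal["mtx"],cal["distortion"])[0,0]
    R=cv2.Rodrigues(cal["rvec"])[0]; t=np.ravel(cal["tvec"])
    return -R.T@t, R.T@np.array([p[0],p[1],1.])
def onz(cal,px,z):
    c,d=ray(cal,px); return c+d*(z-c[2])/d[2]
def two(c1,p1,c2,p2):
    a,u=ray(c1,p1); b,v=ray(c2,p2)
    s=np.linalg.lstsq(np.stack([u,-v],1),b-a,rcond=None)[0]
    return (a+u*s[0]+b+v*s[1])/2, np.linalg.norm(a+u*s[0]-b-v*s[1])
def proj(cal,P):
    return cv2.projectPoints(np.array([P],float),cal["rvec"],cal["tvec"],cal["mtx"],cal["distortion"])[0].ravel()
E
python3 - <<'E'
from h import *
S=env.get_calibration("scene");T=env.get_calibration("top")
np.set_printoptions(precision=1,suppress=True)
print("cart foot",onz(S,(322,232),0),"cart top",onz(S,(325,199),150))
print("shaker",onz(S,(319,204),20),"tin",onz(S,(345,212),20), "purple",onz(S,(396,240),0))
print("knob T",onz(T,(143,281),15),"S",onz(S,(109,231),15))
print("lemon",onz(T,(136,243),20))
print("shaft",onz(T,(194,229),55))
for p in [(164,188),(247,170)]: print("back top",p,onz(T,p,70))
for p in [(178,249),(174,219)]: print("front console",p,onz(T,p,45))
print("front right",onz(T,(262,228),20))
c=env.get_calibration("wrist");s=env.observe()
R=cv2.Rodrigues(c["rvec"])[0];C=-R.T@c["tvec"]
print("cam in tool",s["tcp_rot"].T@(C-s["ee_pos"]), s["tcp_rot"].T@R.T)
t=env.get_image("top")[150:310,100:340]; cv2.imwrite("pics/topc.png",cv2.resize(t,(720,480),interpolation=cv2.INTER_CUBIC)[:,:,::-1])
E
```

```text
cart foot [ 507.7 -392.     0. ] cart top [ 501.3 -386.3  150. ]
shaker [ 646.6 -390.6   20. ] tin [ 602.7 -482.9   20. ] purple [ 477.8 -648.7    0. ]
knob T [450.4 354.6  15. ] S [455.3 351.3  15. ]
lemon [618.4 322.8  20. ]
shaft [550.4 100.9  55. ]
back top (164, 188) [784.8 133.5  70. ]
back top (247, 170) [ 712.8 -210.6   70. ]
front console (178, 249) [501. 189.  45.]
front console (174, 219) [638.2 150.9  45. ]
front right [ 454.4 -144.5   20. ]
cam in tool [  68.4   -0.1 -142.3] [[ 0.  -1.  -0.3]
 [ 1.   0.   0. ]
 [-0.  -0.3  1. ]]
```

View pics/topc.png

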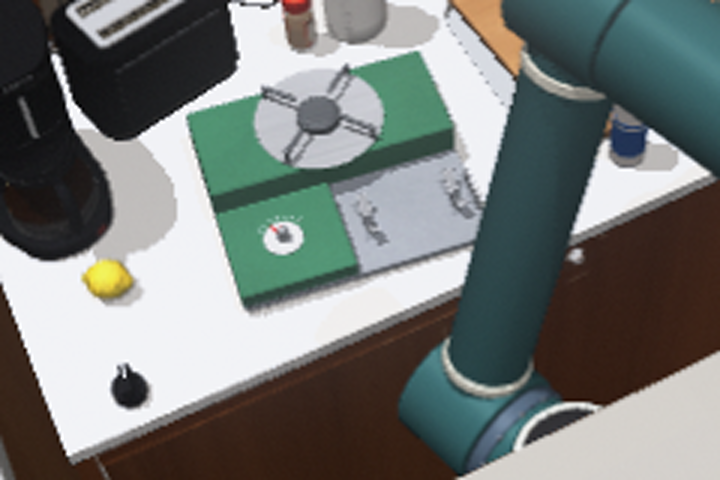

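The crop shows the D-shaft at (283,235) with its red line pointing up and left, and the knob at (129,388) with its pointer roughly up. The cradle saddles are at (372,222) and (460,195).

Every move keeps the tool pointing down. So I'll tip the cartridge over in the grip, pivoting on its foot, then regrasp it lying down. First I'll move above it.

arm_command --pt "0 0.285 0.22 0.02 59" --pt "0 0.285 0.22 0.02 59" --pt "0 0.285 0.22 0.02 59" --pt "0 0.285 0.22 0.02 59" --pt "0 0.285 0.22 0.02 59" --pt "0 0.285 0.22 0.02 59" --pt "0 0.285 0.22 0.02 59" --pt "0 0.285 0.22 0.02 59" --pt "0 0.285 0.22 0.02 59" --pt "0 0.285 0.22 0.02 59"

```text
time_s: 1.15
ee_pos: [504.1, -418.5, 250.8]
tcp_rot: [[0.208, 0.978, -0.001], [0.978, -0.208, -0.0], [-0.0, -0.001, -1.0]]
ft_force: [-0.5, -0.5, 0.4]
grip_width: 85.2
grip_force: 0.0
```

Run:
```python
from h import *
np.set_printoptions(precision=2,suppress=True)
s=env.observe();c=env.get_calibration("wrist")
w=env.get_image("wrist");t=env.get_image("top");sc=env.get_image("scene")
cv2.imwrite("pics/w1.png",w[:,:,::-1]);cv2.imwrite("pics/t1.png",t[:,:,::-1]);cv2.imwrite("pics/s1.png",sc[:,:,::-1])
np.savez("w1.npz",**{k:v for k,v in c.items()})
print(s["time_s"],s["ee_pos"],s["tcp_rot"],s["joint_pos"])
# left: wrist, right: top crop
a=cv2.resize(t[150:320,100:270],(384,384),interpolation=cv2.INTER_CUBIC)
cv2.imwrite("pics/m1.png",cv2.resize(np.hstack([w,a]),(800,343),interpolation=cv2.INTER_AREA)[:,:,::-1])
```

```text
1.15 [ 504.13 -418.52  250.78] [[ 0.21  0.98 -0.  ]
 [ 0.98 -0.21 -0.  ]
 [-0.   -0.   -1.  ]] [-41.85  12.41  93.16  -0.06  74.48 -29.81]
```

View pics/m1.png

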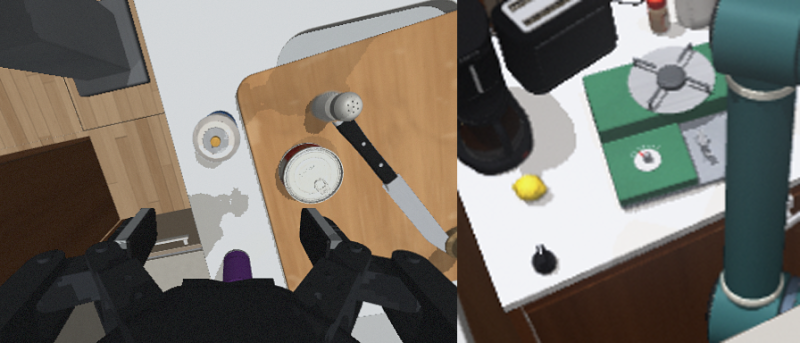

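The wrist view shows the cartridge's nozzle at (215,141), the tin at (312,173) and the shaker cap at (348,107). The worktop's front edge runs from (153,90) to (208,278), and the board's corner is at (245,78).

Run:
```python
from h import *
np.set_printoptions(precision=1,suppress=True)
c=dict(np.load("w1.npz")); w=cv2.imread("pics/w1.png")
k=1.12
p=lambda x,y:(x*k,y*k)
hsv=cv2.cvtColor(w,cv2.COLOR_BGR2HSV)
m=cv2.inRange(hsv,(10,90,90),(28,255,255)); m[:140]=0;m[175:]=0;m[:,:225]=0;m[:,255:]=0
ys,xs=np.nonzero(m); print("nozzle px",xs.mean(),ys.mean(),len(xs),onz(c,(xs.mean(),ys.mean()),162))
print("nozzle eye",onz(c,p(215,141),162))
print("edge",onz(c,p(153,90),0),onz(c,p(208,278),0))
print("board corner",onz(c,p(240,80),20),"tin",onz(c,p(313,173),60),"shaker",onz(c,p(349,107),110))
```

```text
nozzle px 240.92233009708738 157.8640776699029 103 [ 498.9 -383.9  162. ]
nozzle eye [ 498.8 -384.   162. ]
edge [ 408.4 -309.2    0. ] [ 412.3 -663.9   -0. ]
board corner [ 542.  -324.3   20. ] tin [ 617.9 -472.8   60. ] shaker [ 651.8 -385.1  110. ]
```

arm_command --pt "0 -0.005 0.034 0 0" --pt "0 -0.005 0.034 -0.04 0" --pt "0 -0.005 0.034 -0.08 0" --pt "0 -0.005 0.034 -0.12 0" --pt "0 -0.005 0.034 -0.156 0" --pt "0 -0.005 0.034 -0.156 0" --pt "1 -0.005 0.034 -0.156 0" --pt "1 -0.005 0.034 -0.156 0" --pt "1 -0.005 0.034 -0.156 0" --pt "1 -0.005 0.034 -0.156 0"

```text
time_s: 2.3
ee_pos: [500.5, -385.3, 97.8]
tcp_rot: [[0.208, 0.978, 0.002], [0.978, -0.208, -0.002], [-0.002, 0.002, -1.0]]
ft_force: [-2.5, -0.2, 6.2]
grip_width: 48.7
grip_force: 61.9
```

arm_command --pt "1 0 0 0 0" --pt "1 0 0 0 0" --pt "1 0 0 0 0" --pt "1 0 0 0 0" --pt "1 0 0 0.02 0" --pt "1 0 0 0.02 0"

```text
time_s: 2.9
ee_pos: [501.8, -385.6, 118.5]
tcp_rot: [[0.208, 0.978, 0.005], [0.978, -0.208, -0.004], [-0.003, 0.005, -1.0]]
ft_force: [2.0, -0.3, -1.3]
grip_width: 48.9
grip_force: 62.1
```

arm_command --pt "1 -0.015 0.005 0 0" --pt "1 -0.03 0.01 0 0" --pt "1 -0.03 0.01 0 0" --pt "1 -0.03 0.01 -0.015 0" --pt "1 -0.03 0.01 -0.02 0" --pt "1 -0.03 0.01 -0.02 0"

```text
time_s: 3.5
ee_pos: [470.6, -375.0, 97.5]
tcp_rot: [[0.207, 0.978, 0.0], [0.978, -0.207, -0.001], [-0.001, 0.0, -1.0]]
ft_force: [-6.0, 2.6, 15.9]
grip_width: 48.7
grip_force: 62.3
```

arm_command --pt "1 0.0022 0.0103 -0.001 0" --pt "1 0.0044 0.0205 0 0" --pt "1 0.0088 0.0412 -0.001 0" --pt "1 0.0131 0.0614 -0.006 0" --pt "1 0.0131 0.0614 -0.006 0"

```text
time_s: 4.0
ee_pos: [485.3, -312.6, 92.2]
tcp_rot: [[0.206, 0.979, 0.003], [0.979, -0.206, -0.002], [-0.002, 0.003, -1.0]]
ft_force: [-2.8, 3.1, 17.0]
grip_width: 48.7
grip_force: 62.8
```

Run:
```python
from h import *
s=env.observe();print(s["ee_pos"],s["ft_force"],s["ft_torque"])
w=env.get_image("wrist");sc=env.get_image("scene")
a=cv2.resize(sc[140:260,240:400],(512,384),interpolation=cv2.INTER_CUBIC)
cv2.imwrite("pics/m2.png",cv2.resize(np.hstack([w,a]),(800,300),interpolation=cv2.INTER_AREA)[:,:,::-1])
```

```text
[ 485.33374888 -312.63872114   92.16034745] [-2.7531753   3.11918344 17.01719012] [ 0.53058763  1.03370162 -0.10803949]
```

View pics/m2.png

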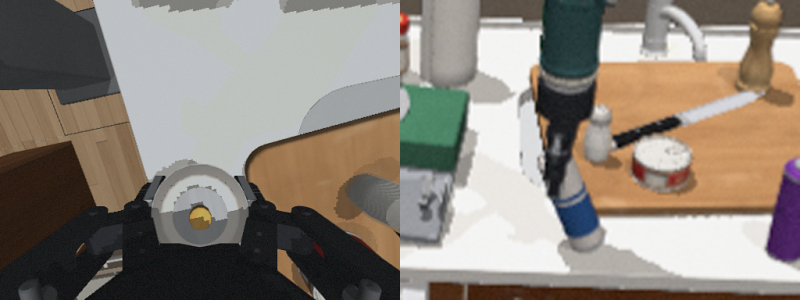

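The tip is working: the cartridge leans about 30° in the grip with its foot planted, at (585,242) in the right panel. I'll continue the arc.

arm_command --pt "1 0.0041 0.0191 -0.008 0" --pt "1 0.0077 0.0364 -0.02 0" --pt "1 0.011 0.0515 -0.034 0" --pt "1 0.0136 0.064 -0.051 0" --pt "1 0.0156 0.0733 -0.07 0" --pt "1 0.0167 0.078 -0.082 0" --pt "1 0.0167 0.079 -0.085 0" --pt "1 0.0167 0.079 -0.085 0"

```text
time_s: 4.9
ee_pos: [500.4, -233.6, 4.0]
tcp_rot: [[0.207, 0.978, 0.0], [0.978, -0.207, 0.0], [0.0, 0.0, -1.0]]
ft_force: [1.1, 3.9, 3.8]
grip_width: 48.8
grip_force: 61.3
```

Run:
```python
from h import *
s=env.observe();print(s["ee_pos"],s["ft_force"],s["ft_torque"])
w=env.get_image("wrist");sc=env.get_image("scene")
a=cv2.resize(sc[140:260,240:400],(512,384),interpolation=cv2.INTER_CUBIC)
cv2.imwrite("pics/m3.png",cv2.resize(np.hstack([w,a]),(800,300),interpolation=cv2.INTER_AREA)[:,:,::-1])
```

```text
[ 500.42129646 -233.56510104    3.98249941] [1.10497171 3.92429477 3.8038182 ] [ 0.02845154 -0.04541183  0.02964587]
```

View pics/m3.png

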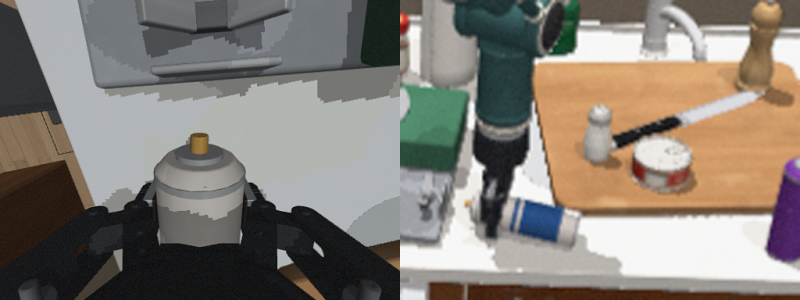

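The cartridge now lies flat, nozzle at (199,140) in the left panel, aligned with the tool. Next I check the nozzle position and open slightly.

arm_command --pt "0.25 0 0 0 0" --pt "0.25 0 0 0 0" --pt "0.25 0 0 0 0" --pt "0.25 0 0 0 0"

```text
time_s: 5.4
ee_pos: [499.3, -234.0, 4.1]
tcp_rot: [[0.208, 0.978, -0.0], [0.978, -0.208, 0.0], [0.0, -0.0, -1.0]]
ft_force: [0.4, 0.9, 0.2]
grip_width: 64.3
grip_force: 0.0
```

Run:
```python
from h import *
np.set_printoptions(precision=1,suppress=True)
s=env.observe();c=env.get_calibration("wrist");w=env.get_image("wrist");cv2.imwrite("pics/w4.png",w[:,:,::-1])
print(s["ee_pos"],s["grip_width"])
hsv=cv2.cvtColor(w,cv2.COLOR_RGB2HSV)
m=cv2.inRange(hsv,(12,150,120),(28,255,255)); m[:130]=0;m[220:]=0;m[:,:200]=0;m[:,310:]=0
ys,xs=np.nonzero(m);print(xs.min(),xs.max(),ys.min(),ys.max())
print("tip",onz(c,(xs.mean(),ys.min()),27))
```

```text
[ 499.3 -234.     4.1] 64.27723982908292
249 265 163 181
tip [ 510.1 -187.6   27. ]
```

arm_command --pt "0.25 -0.0042 -0.02 0.001 0" --pt "0.25 -0.0083 -0.04 0.001 0" --pt "0.25 -0.0083 -0.04 0.001 0" --pt "1 -0.0083 -0.04 0.001 0" --pt "1 -0.0083 -0.04 0.001 0" --pt "1 -0.0083 -0.04 0.001 0" --pt "1 -0.0083 -0.04 0.001 0"

```text
time_s: 6.15
ee_pos: [491.6, -273.5, 5.5]
tcp_rot: [[0.207, 0.978, 0.0], [0.978, -0.207, -0.0], [-0.0, 0.0, -1.0]]
ft_force: [-1.1, -1.3, 3.0]
grip_width: 48.3
grip_force: 62.2
```

arm_command --pt "1 0 0 0.03 0" --pt "1 0 0 0.06 0" --pt "1 0 0 0.1 0" --pt "1 0 0 0.14 0" --pt "1 0 0 0.14 0" --pt "1 0 0 0.14 0"

```text
time_s: 6.75
ee_pos: [491.9, -273.5, 146.1]
tcp_rot: [[0.207, 0.978, 0.002], [0.978, -0.207, -0.001], [-0.0, 0.002, -1.0]]
ft_force: [0.1, 0.8, -2.1]
grip_width: 47.9
grip_force: 62.7
```

Run:
```python
from h import *
np.set_printoptions(precision=2,suppress=True)
s=env.observe();c=env.get_calibration("wrist");w=env.get_image("wrist");np.savez("w5.npz",**c)
cv2.imwrite("pics/w5.png",w[:,:,::-1])
print(s["ee_pos"],s["grip_width"],s["ft_force"],s["ft_torque"])
hsv=cv2.cvtColor(w,cv2.COLOR_RGB2HSV)
m=cv2.inRange(hsv,(12,150,120),(28,255,255)); m[:,:200]=0;m[:,310:]=0;m[250:]=0
ys,xs=np.nonzero(m);print(xs.min(),xs.max(),ys.min(),ys.max())
print("tip",onz(c,(xs.mean(),ys.min()),s["ee_pos"][2]+21))
```

```text
[ 491.9  -273.54  146.07] 47.89899264461376 [ 0.15  0.77 -2.07] [-0.    0.07  0.  ]
244 264 63 82
tip [ 509.87 -186.45  167.07]
```

View pics/w5.png

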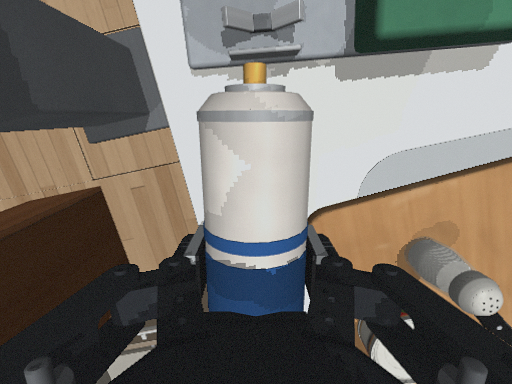

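The cartridge is held level at its middle, nozzle at (255,72), and the cooker's right edge is at the top. I'll raise it and move closer to view the cooker.

arm_command --pt "1 0.01 0.03 0.04 0" --pt "1 0.02 0.06 0.08 0" --pt "1 0.03 0.1 0.12 0" --pt "1 0.03 0.12 0.14 0" --pt "1 0.03 0.12 0.14 0" --pt "1 0.03 0.12 0.14 0" --pt "1 0.03 0.12 0.14 0"

```text
time_s: 7.5
ee_pos: [519.8, -153.8, 282.0]
tcp_rot: [[0.208, 0.978, -0.005], [0.978, -0.208, 0.001], [0.0, -0.005, -1.0]]
ft_force: [-0.6, -0.0, -0.5]
grip_width: 48.1
grip_force: 62.8
```

Run:
```python
from h import *
np.set_printoptions(precision=2,suppress=True)
s=env.observe();c=env.get_calibration("wrist");w=env.get_image("wrist");np.savez("w6.npz",**c)
cv2.imwrite("pics/w6.png",w[:,:,::-1])
print(s["ee_pos"],s["grip_width"],s["time_s"])
```

```text
[ 519.81 -153.84  281.96] 48.100389770037815 7.5
```

View pics/w6.png

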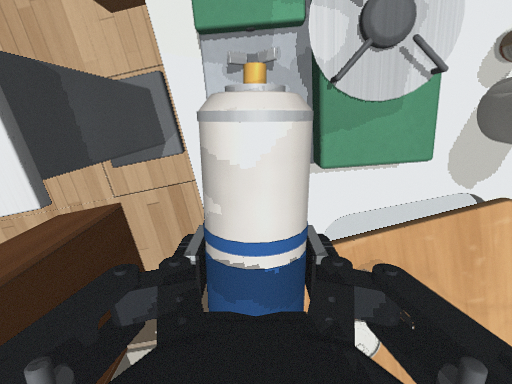

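The view shows the housing's right side at (315–435,162), the console's right edge along rows 24–33, and the near-console saddle at (250,56). I'll fit the cooker pose from corner points in the top view and check it here.

Run:
```python
from h import *
np.set_printoptions(precision=1,suppress=True)
T=env.get_calibration("top"); W=dict(np.load("w6.npz"))
f=lambda x,y:((x+.5)/3+100-.5,(y+.5)/3+150-.5)
L=[(T,f(188,116),(150,170,70)),(T,f(417,52),(150,-170,70)),(T,f(452,127),(0,-170,70)),(T,f(213,195),(0,170,70)),
(T,f(243,298),(-150,170,45)),(T,f(357,266),(-150,15,45)),(W,(436,160),(150,-170,70)),(W,(318,166),(0,-170,70)),(W,(196,33),(-150,15,45))]
A=np.array([l[2][:2] for l in L],float);B=np.array([onz(l[0],l[1],l[2][2])[:2] for l in L])
def fit(A,B):
    a=A-A.mean(0);b=B-B.mean(0);th=np.arctan2((a[:,0]*b[:,1]-a[:,1]*b[:,0]).sum(),(a*b).sum())
    R=np.array([[np.cos(th),-np.sin(th)],[np.sin(th),np.cos(th)]]);return th,R,B.mean(0)-R@A.mean(0)
for idx in (range(9),range(6),range(6,9)):
    idx=list(idx);th,R,t=fit(A[idx],B[idx]);print(np.degrees(th),t,"res",(B[idx]-A[idx]@R.T-t).ravel(),"shaft",R@[-80,95]+t)
th,R,t=fit(A,B);p=R@[-80,95]+t
print("saddle ray (y of saddle 2)",onz(W,(251,57),49), R.T@(onz(W,(251,57),49)[:2]-t))
for P in [(-150,15,45),(-10,15,45),(0,-170,70),(150,-170,70),(-150,-170,20)]: print(P,proj(W,[*(R@P[:2]+t),P[2]]))
```

```text
-7.238988795954345 [622.2  -4.6] res [-6.1 -4.9 -5.4  4.9  0.3  4.2  1.7 -5.7  1.4 -3.  -1.7  3.1  4.  -0.
  0.3  5.2  5.4 -3.7] shaft [554.9  99.8]
-7.583009241642211 [620.4  -4.8] res [-5.2 -3.7 -2.4  5.9  3.1  4.2  2.5 -5.4  2.1 -3.5 -0.1  2.4] shaft [553.7  99.9]
-7.210948492882065 [625.4  -4.1] res [ 0.8 -0.6 -3.   4.7  2.2 -4.2] shaft [558.  100.2]
saddle ray (y of saddle 2) [542.4 -16.4  49. ] [-77.8 -21.8]
(-150, 15, 45) [191.1  30.7]
(-10, 15, 45) [303.  20.]
(0, -170, 70) [318.4 169.8]
(150, -170, 70) [432.9 160.6]
(-150, -170, 20) [212.8 171.3]
```

arm_command --pt "1 0.015 0.04 0 4.7" --pt "1 0.015 0.079 0 4.7" --pt "1 0.015 0.079 -0.04 4.7" --pt "1 0.015 0.079 -0.08 4.7" --pt "1 0.015 0.079 -0.12 4.7" --pt "1 0.015 0.079 -0.16 4.7" --pt "1 0.015 0.079 -0.18 4.7" --pt "1 0.015 0.079 -0.18 4.7"

```text
time_s: 8.35
ee_pos: [531.2, -74.8, 99.1]
tcp_rot: [[0.128, 0.992, -0.012], [0.992, -0.128, 0.002], [0.001, -0.012, -1.0]]
ft_force: [-0.7, -0.2, -1.5]
grip_width: 48.0
grip_force: 62.7
```

Run:
```python
from h import *
np.set_printoptions(precision=2,suppress=True)
s=env.observe();c=env.get_calibration("wrist");w=env.get_image("wrist");np.savez("w7.npz",**c)
cv2.imwrite("pics/w7.png",w[:,:,::-1])
print(s["ee_pos"],s["tcp_rot"][:2,0],s["ft_force"],s["time_s"])
```

```text
[531.17 -74.83  99.11] [0.13 0.99] [-0.66 -0.18 -1.53] 8.35
```

View pics/w7.png

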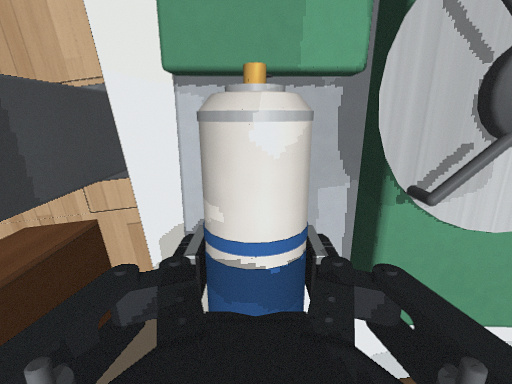

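The cartridge is aligned with the base. The console's top right edge runs from (163,70) to (366,72). I'll use it to correct the position.

Run:
```python
from h import *
np.set_printoptions(precision=2,suppress=True)
W=dict(np.load("w7.npz"))
a=onz(W,(163,72),45);b=onz(W,(367,72),45);print(a,b,np.linalg.norm(b-a))
u=(b-a)/np.linalg.norm(b-a);print("yaw",np.degrees(np.arctan2(u[1],u[0])))
m=(a+b)/2;v=np.array([-u[1],u[0],0]);print("cradle",m-95*v+0*u,"shaft",m+80*v)
print("tip",onz(W,(255,63),120))
```

```text
[481.2   28.63  45.  ] [617.23  10.79  45.  ] 137.19718791103463
yaw -7.468010870884825
cradle [536.87 -74.48  45.  ] shaft [559.61  99.03  45.  ]
tip [542.88  13.3  120.  ]
```

arm_command --pt "1 0.003 0 -0.02 0" --pt "1 0.003 0 -0.035 0" --pt "1 0.003 0 -0.035 0" --pt "1 0.003 0 -0.035 0"

```text
time_s: 8.8
ee_pos: [539.3, -75.0, 70.6]
tcp_rot: [[0.127, 0.992, -0.0], [0.992, -0.127, 0.0], [-0.0, -0.0, -1.0]]
ft_force: [-0.1, 0.8, -1.2]
grip_width: 48.4
grip_force: 62.7
```

arm_command --pt "1 -0.002 -0.001 -0.012 0" --pt "1 -0.002 -0.001 -0.022 0" --pt "1 -0.002 -0.001 -0.028 0" --pt "1 -0.002 -0.001 -0.031 0" --pt "1 -0.002 -0.001 -0.031 0" --pt "1 -0.002 -0.001 -0.031 0"

```text
time_s: 9.4
ee_pos: [536.2, -75.6, 39.3]
tcp_rot: [[0.127, 0.992, -0.003], [0.992, -0.127, 0.0], [0.0, -0.003, -1.0]]
ft_force: [-5.1, 0.1, 5.2]
grip_width: 48.2
grip_force: 63.4
```

arm_command --pt "0.25 0 0 0 0" --pt "0.25 0 0 0 0" --pt "0.1 0 0 0 0" --pt "0.1 0 0 0 0" --pt "0.1 0 0 0.03 0" --pt "0 0 0 0.07 0" --pt "0 0 0 0.12 0" --pt "0 0 0 0.17 0" --pt "0 0 0.05 0.2 0" --pt "0 0 0.1 0.2 0"

```text
time_s: 10.4
ee_pos: [540.9, 16.4, 244.8]
tcp_rot: [[0.131, 0.991, 0.011], [0.991, -0.131, -0.0], [0.001, 0.011, -1.0]]
ft_force: [1.3, 0.9, -1.0]
grip_width: 85.1
grip_force: 0.0
```

arm_command --pt "0 -0.02 0.05 0 0" --pt "0 -0.04 0.1 0 0" --pt "0 -0.06 0.15 0 0" --pt "0 -0.075 0.2 0 0" --pt "0 -0.075 0.25 0 0" --pt "0 -0.075 0.28 0 0" --pt "0 -0.075 0.28 0 0" --pt "0 -0.075 0.28 0 0"

```text
time_s: 11.2
ee_pos: [462.0, 297.8, 238.4]
tcp_rot: [[0.124, 0.992, -0.0], [0.992, -0.124, -0.001], [-0.001, -0.0, -1.0]]
ft_force: [0.1, 0.8, 0.4]
grip_width: 85.4
grip_force: 0.0
```

Run:
```python
from h import *
np.set_printoptions(precision=2,suppress=True)
s=env.observe();c=env.get_calibration("wrist");w=env.get_image("wrist");np.savez("w8.npz",**c);t=env.get_image("top")
cv2.imwrite("pics/w8.png",w[:,:,::-1]);cv2.imwrite("pics/t8.png",t[:,:,::-1])
a=cv2.resize(t[150:320,100:270],(384,384),interpolation=cv2.INTER_CUBIC)
cv2.imwrite("pics/m8.png",cv2.resize(np.hstack([w,a]),(800,343),interpolation=cv2.INTER_AREA)[:,:,::-1])
print(s["ee_pos"],s["tcp_rot"][:2,0],s["joint_pos"],s["time_s"])
```

```text
[462.01 297.76 238.44] [0.12 0.99] [ 30.22   1.3  106.83  -0.03  71.91  37.37] 11.2
```

View pics/m8.png

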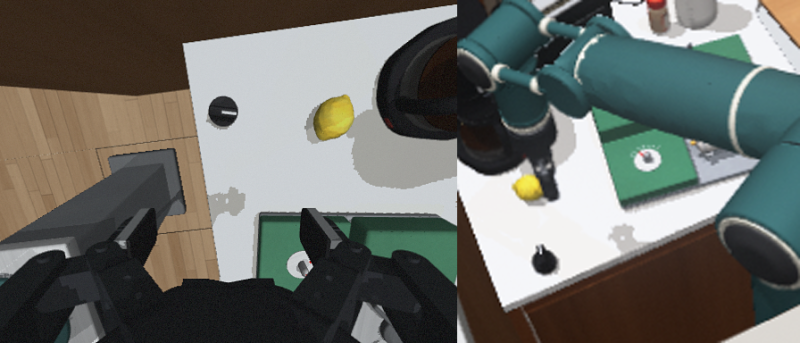

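The wrist view shows the knob at (223,112) with its white line running right towards (236,113). The lemon is at (334,117) and the D-shaft at (298,264). Next I'll measure the knob.

Run:
```python
from h import *
np.set_printoptions(precision=2,suppress=True)
W=dict(np.load("w8.npz"));w=cv2.imread("pics/w8.png")
g=cv2.cvtColor(w,cv2.COLOR_BGR2GRAY)
roi=g[95:155,220:290]
ker=np.ones((7,7),np.uint8)
m=(cv2.morphologyEx(roi,cv2.MORPH_CLOSE,np.ones((1,1),np.uint8))<70).astype(np.uint8)
n,lab,st,ce=cv2.connectedComponentsWithStats(m);i=1+st[1:,4].argmax()
mm=(lab==i).astype(np.uint8);cn=max(cv2.findContours(mm,0,2)[0],key=len);h=cv2.fillPoly(np.zeros_like(mm),[cv2.convexHull(cn)],1)
(x,y),r=cv2.minEnclosingCircle(cn);print("circle",x+220,y+95,r,"bbox",st[i])
wh=((roi>130)&(cv2.erode(h,np.ones((3,3)))>0)).astype(np.uint8)
n,lab,st,ce=cv2.connectedComponentsWithStats(wh);print(st,ce)
j=1+st[1:,4].argmax();ys,xs=np.nonzero(lab==j);pts=np.stack([xs+220,ys+95],1)
vx,vy,x0,y0=cv2.fitLine(pts.astype(np.float32),2,0,.01,.01).ravel()
s=(pts-[x0,y0])@[vx,vy];e=[(x0+vx*q,y0+vy*q) for q in (s.min()-.5,s.max()+.5)];P=[onz(W,q,41.5) for q in e]
print(e,P,np.degrees(np.arctan2(*(P[1]-P[0])[1::-1])),np.linalg.norm(P[1]-P[0]))
print("skirt centre",onz(W,(x+220,y+95),15))
cv2.imwrite("pics/k8.png",cv2.resize(w[85:165,210:310],(700,560),interpolation=cv2.INTER_CUBIC))
```

```text
circle 249.73809432983398 124.21428489685059 16.63970375061035 bbox [ 14  13  32  33 777]
[[   0    0   70   60 4153]
 [  29   29   16    5   47]] [[34.48 29.48]
 [36.43 31.09]]
[(np.float64(248.36108406239026), np.float64(124.97354516541569)), (np.float64(264.6131156838185), np.float64(127.21363758548192))] [array([460.77, 354.74,  41.5 ]), array([480.2 , 349.62,  41.5 ])] -14.760235891544589 20.094708648359962
skirt centre [461.93 354.63  15.  ]
```

View pics/k8.png

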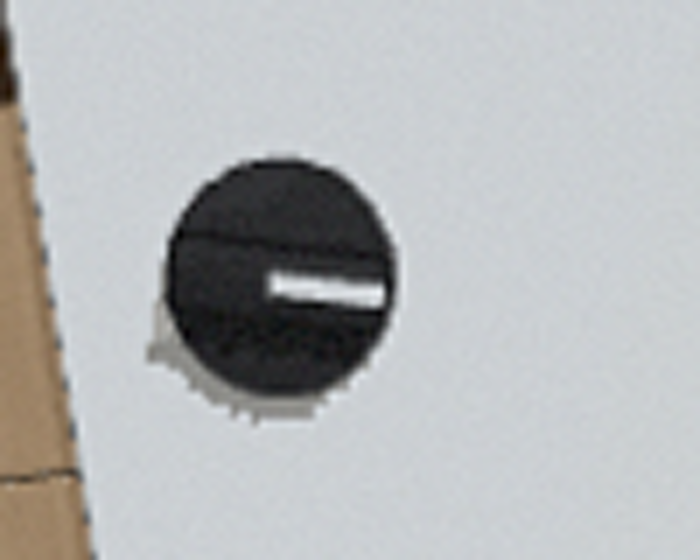

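Run:
```python
from h import *
np.set_printoptions(precision=2,suppress=True)
def red(im,box,cal,z0=46,z1=69):
    x0,y0,x1,y1=box;hsv=cv2.cvtColor(im[y0:y1,x0:x1],cv2.COLOR_BGR2HSV)
    m=cv2.inRange(hsv,(0,90,80),(12,255,255))|cv2.inRange(hsv,(168,90,80),(180,255,255))
    n,lab,st,ce=cv2.connectedComponentsWithStats(m)
    for k in range(1,n): print(st[k],ce[k]+[x0,y0],onz(cal,ce[k]+[x0,y0],z0),onz(cal,ce[k]+[x0,y0],z1))
T=env.get_calibration("top")
for n in("top0","t8"): red(cv2.imread(f"pics/{n}.png"),(180,215,210,242),T)
print("wrist");red(cv2.imread("pics/w8.png"),(290,240,400,330),dict(np.load("w8.npz")))
```

```text
[11 11  1  1  1] [191. 226.] [575.1  104.19  46.  ] [559.06 108.12  69.  ]
[10 10  2  2  2] [190.5 225.5] [578.21 105.    46.  ] [562.12 108.92  69.  ]
wrist
[56 52  3  3  6] [347.17 293.17] [571.4  103.27  46.  ] [564.48 121.3   69.  ]
[52 67  2  1  2] [342.5 307. ] [563.81  80.5   46.  ] [557.41 100.1   69.  ]
```

arm_command --pt "0 -0.001 0.03 -0.02 8.5" --pt "0 -0.001 0.057 -0.04 17" --pt "0 -0.001 0.057 -0.06 25.5" --pt "0 -0.001 0.057 -0.08 34" --pt "0 -0.001 0.057 -0.1 42.5" --pt "0 -0.001 0.057 -0.12 51" --pt "0 -0.001 0.057 -0.13 59.5" --pt "0 -0.001 0.057 -0.14 68" --pt "0 -0.001 0.057 -0.14 76.5" --pt "0 -0.001 0.057 -0.14 82.3"

```text
time_s: 12.3
ee_pos: [461.7, 351.8, 98.1]
tcp_rot: [[-0.967, 0.256, -0.001], [0.256, 0.967, -0.001], [0.001, -0.001, -1.0]]
ft_force: [-1.3, -0.2, -0.1]
grip_width: 85.5
grip_force: 0.0
```

arm_command --pt "0 0 0 0 0" --pt "0 0 0 0 0"

```text
time_s: 12.5
ee_pos: [461.9, 352.8, 98.9]
tcp_rot: [[-0.965, 0.263, 0.0], [0.263, 0.965, 0.0], [-0.0, 0.0, -1.0]]
ft_force: [-0.4, 0.6, 0.3]
grip_width: 85.7
grip_force: 0.0
```

Run:
```python
from h import *
np.set_printoptions(precision=2,suppress=True)
s=env.observe();c=env.get_calibration("wrist");w=env.get_image("wrist")[:,:,::-1].copy();np.savez("w9.npz",**c);cv2.imwrite("pics/w9.png",w)
R=s["tcp_rot"];print(s["ee_pos"],np.degrees(np.arctan2(R[1,1],R[0,1])))
e=proj(c,[461,354.7,41.5]);print("expect",e,proj(c,[480,349.7,41.5]))
g=cv2.cvtColor(w,cv2.COLOR_BGR2GRAY);x0,y0=int(e[0])-45,int(e[1])-45
roi=g[max(y0,0):y0+90,x0:x0+90];y0=max(y0,0)
n,lab,st,ce=cv2.connectedComponentsWithStats((roi>130).astype(np.uint8))
for k in range(1,n):
    if 15<st[k,4]<1500:
        ys,xs=np.nonzero(lab==k);p=np.stack([xs+x0,ys+y0],1);vx,vy,a,b=cv2.fitLine(p.astype(np.float32),2,0,.01,.01).ravel()
        q=(p-[a,b])@[vx,vy];E=[onz(c,(a+vx*t,b+vy*t),41.5) for t in(q.min()-.5,q.max()+.5)]
        print(st[k],E,np.degrees(np.arctan2(*(E[1]-E[0])[1::-1])))
```

```text
[461.95 352.8   98.92] 74.760037112936
expect [257.11 203.57] [257.27 226.89]
```

Run:
```python
from h import *
g=cv2.cvtColor(cv2.imread("pics/w9.png"),cv2.COLOR_BGR2GRAY)
print(g[180:256:4,225:295:3])
```

```text
[[228 155 154 158  22  26  32  25  16  28  26  22  24  22  27  23  27  24
  237 225 227 226 225 227]
 [153 152 155 108  34  29  26  30  28  28  31  29  31  26  29  29  27  34
   60 228 227 225 227 226]
 [168 154 159  30  27  27  25  32  28  34  33  30  36  32  29  31  34  29
   23 237 228 226 227 225]
 [227 151 150  28  33  27  20  28  29  32  49  27  22  22  24  26  32  25
   26 164 227 227 225 227]
 [226 224 149  26  25  29  30  25  34  30  33  29  24  21  31  32  24  33
   49 138 226 226 226 225]
 [227 227 229  37  42  40  33  31  24  27  33  24  29  33  48  48  51  47
   42 237 227 225 227 225]
 [226 226 227  84  46  47  31  32  22  25 148 186  25  32  47  44  42  47
   46 228 226 226 226 226]
 [225 226 226 230  62  39  23  28  26  36 168 230  47  38  44  38  41  39
  233 226 227 226 226 226]
 [227 226 226 228 232  61  23  28  24  37 141 230  40  37  43  43  46 235
  225 226 226 227 228 226]
 [227 227 226 226 226 228 229  83  20  41 138 230  41  44  37 237 227 225
  227 225 227 228 227 225]
 [226 227 226 226 226 227 225 227 111  43 119 229  39  42 237 226 226 226
  226 226 226 226 226 227]
 [226 226 226 226 226 226 227 226 141  42 120 229  38  36 232 226 227 227
  226 225 225 226 227 227]
 [227 226 226 227 225 226 226 227 228 234 235 230 232 232 227 228 225 226
  227 225 227 227 227 227]
 [226 226 225 225 228 226 227 226 226 226 226 227 226 227 226 227 227 227
  226 225 225 227 225 226]
 [226 226 226 227 227 226 226 226 227 226 226 224 226 227 226 226 226 227
  226 225 227 226 226 225]
 [226 225 226 227 226 226 225 225 225 227 225 227 227 226 225 226 227 226
  226 226 227 226 228 225]
 [225 225 225 227 225 226 226 227 226 226 226 227 225 226 226 226 226 226
  227 226 225 227 226 225]
 [226 227 226 226 226 226 226 226 226 227 227 226 227 225 225 226 225 227
  227 226 226 226 227 226]
 [226 226 227 225 225 227 226 226 226 226 227 225 227 225 226 225 226 226
  226 226 227 227 225 226]]
```

The pointer line lies where expected, so I'll go down and grip.

arm_command --pt "0 -0.001 0.002 -0.035 0" --pt "0 -0.001 0.002 -0.065 0" --pt "0 -0.001 0.002 -0.075 0" --pt "0 -0.001 0.002 -0.075 0" --pt "1 -0.001 0.002 -0.075 0" --pt "1 -0.001 0.002 -0.075 0" --pt "1 -0.001 0.002 -0.075 0" --pt "1 -0.001 0.002 -0.075 0" --pt "1 -0.001 0.002 -0.075 0" --pt "1 -0.001 0.002 -0.075 0"

```text
time_s: 13.55
ee_pos: [461.1, 356.5, 24.7]
tcp_rot: [[-0.966, 0.259, 0.002], [0.259, 0.966, 0.001], [-0.001, 0.001, -1.0]]
ft_force: [-0.0, -1.3, 2.9]
grip_width: 12.6
grip_force: 61.2
```

arm_command --pt "1 0 0 0 0" --pt "1 0 0 0 0" --pt "1 0 0 0.04 0" --pt "1 0 0 0.08 0" --pt "1 0 0 0.12 0" --pt "1 0 0 0.16 0" --pt "1 0 0 0.16 0"

```text
time_s: 14.25
ee_pos: [463.9, 358.5, 190.8]
tcp_rot: [[-0.966, 0.259, 0.01], [0.259, 0.966, 0.007], [-0.008, 0.009, -1.0]]
ft_force: [0.8, 0.2, -0.2]
grip_width: 12.3
grip_force: 60.6
```

arm_command --pt "1 0.02 -0.04 0 5" --pt "1 0.045 -0.08 0 12" --pt "1 0.07 -0.12 0 20" --pt "1 0.095 -0.16 0 28" --pt "1 0.12 -0.2 -0.01 30" --pt "1 0.148 -0.243 -0.025 30" --pt "1 0.148 -0.243 -0.025 30" --pt "1 0.148 -0.243 -0.025 30" --pt "1 0.148 -0.243 -0.025 30"

```text
time_s: 15.15
ee_pos: [607.4, 113.5, 157.8]
tcp_rot: [[-0.966, -0.259, -0.002], [-0.259, 0.966, 0.0], [0.002, 0.001, -1.0]]
ft_force: [-0.5, -0.1, 0.3]
grip_width: 12.8
grip_force: 60.6
```

```bash
cat > red.py <<'E'
from h import *
import sys
np.set_printoptions(precision=2,suppress=True)
n=sys.argv[1]
s=env.observe();c=env.get_calibration("wrist");w=env.get_image("wrist")[:,:,::-1].copy();np.savez(n+".npz",**c);cv2.imwrite(f"pics/{n}.png",w)
R=s["tcp_rot"];print(s["time_s"],s["ee_pos"],"ptr yaw",np.degrees(np.arctan2(-R[1,0],-R[0,0])),"z",R[:,2])
e=proj(c,[558,99.5,60]);print("expect",e)
x0,y0=max(int(e[0])-60,0),max(int(e[1])-60,0)
hsv=cv2.cvtColor(w,cv2.COLOR_BGR2HSV)[y0:y0+120,x0:x0+120]
def lines(m,lab0,z):
    n,lab,st,ce=cv2.connectedComponentsWithStats(m)
    for k in range(1,n):
        if st[k,4]<5: continue
        ys,xs=np.nonzero(lab==k);p=np.stack([xs+x0,ys+y0],1);vx,vy,a,b=cv2.fitLine(p.astype(np.float32),2,0,.01,.01).ravel()
        q=(p-[a,b])@[vx,vy];E=[onz(c,(a+vx*t,b+vy*t),z)[:2] for t in(q.min()-.5,q.max()+.5)]
        print(lab0,"n",st[k,4],"px",a,b,"z",z,*E,"ang",np.degrees(np.arctan2(*(E[1]-E[0])[::-1])))
red=cv2.inRange(hsv,(0,100,70),(12,255,255))|cv2.inRange(hsv,(168,100,70),(180,255,255))
lines(red,"red",46);lines(red,"red",69)
wh=cv2.inRange(hsv,(0,0,150),(180,45,255))
n,lab,st,ce=cv2.connectedComponentsWithStats(wh)
for k in range(1,n):
    if st[k,4]>30:
        cn=max(cv2.findContours((lab==k).astype(np.uint8),0,2)[0],key=len);(x,y),r=cv2.minEnclosingCircle(cn)
        print("white",st[k],"circ",x+x0,y+y0,r,onz(c,(x+x0,y+y0),46)); 
        if len(cn)>5: el=cv2.fitEllipse(cv2.convexHull(cn)); print("  ell",el[0][0]+x0,el[0][1]+y0,el[1],onz(c,(el[0][0]+x0,el[0][1]+y0),46))
cv2.imwrite(f"pics/{n}_c.png",w[y0:y0+120,x0:x0+120])
E
python3 red.py w10
```

```text
15.15 [607.38 113.55 157.8 ] ptr yaw 15.00935579408781 z [-0.  0. -1.]
expect [254.27 134.89]
red n 12 px 254.5 136.5 z 46 [557.66  99.59] [562.94 101.  ] ang 14.979040938624358
red n 61 px 255.39345 154.93443 z 46 [569.9  103.47] [583.55 107.66] ang 17.080475341564107
red n 12 px 254.5 136.5 z 69 [556.24  99.26] [561.05 100.54] ang 14.979040938624234
red n 61 px 255.39345 154.93443 z 69 [567.37 102.79] [579.79 106.6 ] ang 17.080475341564078
white [  33   32   56   57 2165] circ 254.4000015258789 134.20000076293945 28.572813034057617 [558.29  99.66  46.  ]
  ell 254.5505027770996 134.14441680908203 (55.4859733581543, 57.13679122924805) [558.21  99.78  46.  ]
```

Run:
```python
from h import *
w=cv2.imread("pics/w10.png")
np.set_printoptions(linewidth=220)
print("G rows118-160 cols 236-274");print(w[112:152:1,238:272:1,1])
print("R-G");print((w[126:150,246:264,2].astype(int)-w[126:150,246:264,1]))
```

```text
G rows118-160 cols 236-274
[[238 233 233 ... 233 231 213]
 [234 232 233 ... 232 233 235]
 [228 234 231 ... 231 232 231]
 ...
 [177 179 181 ... 174 172 193]
 [174 179 179 ... 176 192 199]
 [178 179 178 ... 204 236 232]]
R-G
[[ -3  -2  -2  -2  -2  -4  -1  -1  -4  -3  -4  -4  -2  -3  -3  -3  -1  -3]
 [ -1  -4  -2   0  -3  -2  -3  -3  -1   0  -2  -2  -3  -3  -1  -1  -4  -5]
 [ -4  -4  -2  -2  -1  -3  -2  -4   1   0  -3  -1  -1   0  -2  -4  -2  -1]
 [ -5  -3  -2  -3  -2  -2  -2  -1  -3  -2  -4  -2  -2   0  -1  -1  -1  -5]
 [ -3  -4  -1  -4  -2  -3  -1  -3  -2  -4  -2  -3  -3  -3  -2  -2  -2  -4]
 [ -2  -1  -2  -3  -1  -2   0  -2  -3  -1  -2  -2  -2  -1  -4  -4  -2  -2]
 [ -3  -2  -1  -2  -3  -1  -3  -4  -4  -3  -2  -2  -3  -1  -2  -3   0  -3]
 [ -1  -3   0  -2  -3  -2  -3   6  13   2  -5  -4  -1  -1  -2  -1  -2  -2]
 [ -2  -1  -2  -1  -3  -3   1  38 140  65  -9  -5  -2  -3  -1   0  -3  -2]
 [ -1  -1  -2  -1  -1  -3  -5  11 133  74  -9  -4  -2  -2  -4   1  -1  -2]
 [  0   0  -2   0  -2  -2  -7   9 137  77 -11  -3  -1  -1  -1  -1  -1  -3]
 [ -1  -2  -4  -1  -4  -2  -5  11 138  95  -9  -4  -
[... 223 characters left out ...]
 -3  -1   0  -2  -2  -2]
 [ -3   0   0   1   2  -3  -1   0  -2   0  -3  -2  -2  -2  -1  -4  -2  -2]
 [ -3   0  -2  -3  -2  -1  -1  -4  -3  -2  -1  -2  -1  -1  -1  -2  -3  -1]
 [ -3  -1  -4  -4  -1  -4  -3  -2  -3  -2  -3  -1  -1   0  -3  -3  -1  -3]
 [ -4  -4  -2  -2  -2  -1  -4  -1  -4  -2  -2   0  -5  -2  -2  -4  -2  -2]
 [ -1  -4  -4  -1  -3  -3  -3  -1  -3  -3   0  -1  -1  -2  -3  -1  -2  -3]
 [ -3  -4  -1  -3   2  -3  -3  -3  -5  -4  -6  -4  -2  -3  -3  -1  -3  -1]
 [ -2  -2  -2  -2  -4  -3  -4   1   6   4   5   6  -4  -3  -5  -1  -2  -2]
 [ -1  -2  -4  -2  -3  -2   1  45 108 106 100  51  -8  -3  -4  -3  -1  -4]
 [ -2  -3  -2  -2  -3  -7   3  73 137 134 125  65  -8  -2  -4  -5  -3   0]]
```

Run:
```python
from h import *
g=cv2.cvtColor(cv2.imread("pics/w10.png"),cv2.COLOR_BGR2GRAY)
for y in range(108,156): print(y,"".join("%3d"%(v//3) for v in g[y,234:278]))
```

```text
108  31 43 43 41 43 42 41 40 47 58 63 68 79 78 77 77 77 77 77 76 77 77 77 77 77 77 78 78 78 78 69 51 41 42 41 42 43 43 43 43 43 42 43 42
109  36 43 42 42 42 42 46 52 68 79 78 77 77 77 76 77 76 76 76 76 77 76 76 77 76 76 76 77 77 77 78 78 69 57 46 42 41 42 42 42 43 43 43 42
110  42 44 43 42 41 50 71 79 78 77 77 76 77 76 77 77 77 76 77 76 76 77 77 76 77 77 76 76 77 76 77 77 78 77 71 57 48 41 42 42 42 42 42 42
111  31 39 40 44 57 67 78 77 77 76 76 77 76 76 76 76 76 76 76 76 77 76 76 76 76 76 76 76 76 77 76 77 77 77 78 78 69 48 39 40 42 42 43 42
112  28 30 41 63 79 77 77 77 76 77 77 77 76 77 77 76 77 77 76 77 76 76 77 76 76 76 77 76 77 76 76 76 77 77 76 77 77 69 52 35 40 42 43 42
113  29 41 69 79 78 77 77 77 77 77 76 76 76 76 77 76 77 77 77 76 76 76 77 77 76 76 76 76 77 76 76 77 76 77 77 77 77 78 78 59 34 41 42 42
114  35 58 78 76 75 77 77 77 76 76 76 76 77 76 77 77 76 76 77 76 76 76 76 76 76 76 76 77 76 77 76 76 76 76 76 76 77 76 78 77 59 43 41 41
115  52 60 60 59 64 75 75 76 77 77 77 77 77 77 77 76 77 77 76 76 76 77 77 77 76 77 77 76 76 77 76 76 76 77 77 76 76 76 77 78 78 64 39 41
116 
[... 4775 characters left out ...]
 77 77 77 78 74
151  58 56 57 57 59 59 59 59 57 59 60 59 58 58 58 58 58 59 60 48 22 25 24 37 58 58 58 57 58 58 59 58 58 62 56 67 78 77 77 77 77 77 77 64
152  59 57 57 58 59 58 59 58 58 58 59 58 57 58 59 60 59 59 59 48 23 26 25 37 59 57 56 56 58 58 58 56 63 76 65 78 77 76 77 77 77 78 74 44
153  57 58 57 57 58 58 60 58 58 59 60 58 57 58 59 58 59 60 58 47 24 27 24 37 59 57 56 57 57 58 64 62 67 78 77 77 76 76 77 77 77 75 47 41
154  43 56 58 58 58 58 59 58 58 57 60 58 58 58 59 58 58 60 59 47 22 24 24 37 58 58 57 57 61 68 78 78 77 77 77 76 77 77 77 77 75 54 40 41
155  31 44 55 58 58 59 59 59 57 58 59 59 58 58 59 57 59 59 59 50 23 25 24 37 59 62 57 66 78 77 77 77 77 76 77 76 76 77 77 74 47 41 41 42
```

arm_command --pt "1 -0.025 -0.007 -0.02 1.5" --pt "1 -0.05 -0.014 -0.04 1.5" --pt "1 -0.05 -0.014 -0.05 1.5" --pt "1 -0.05 -0.014 -0.05 1.5" --pt "1 -0.05 -0.014 -0.05 1.5" --pt "1 -0.05 -0.014 -0.05 1.5"

```text
time_s: 15.8
ee_pos: [560.2, 99.8, 110.4]
tcp_rot: [[-0.958, -0.285, 0.003], [-0.285, 0.959, 0.001], [-0.003, -0.0, -1.0]]
ft_force: [-0.0, 0.2, -1.0]
grip_width: 12.1
grip_force: 60.6
```

Run:
```python
from h import *
np.set_printoptions(precision=2,suppress=True)
for i in range(3):
    s=env.observe();R=s["tcp_rot"];print(s["time_s"],s["ee_pos"],s["ft_force"],np.degrees(np.arctan2(-R[1,0],-R[0,0])));w=env.get_image("wrist")
cv2.imwrite("pics/w11.png",w[:,:,::-1])
S=env.get_image("scene");c=env.get_calibration("scene")
# cartridge check: blue band and white body in scene
hsv=cv2.cvtColor(S,cv2.COLOR_RGB2HSV);m=cv2.inRange(hsv,(105,120,50),(120,255,255))
n,lab,st,ce=cv2.connectedComponentsWithStats(m)
for k in range(1,n):
    if st[k,4]>25: print(st[k],ce[k],onz(c,ce[k],58))
print("expected mid",proj(c,[537,-74.5,58]),"foot",proj(c,[527,-149,58]),"tip",proj(c,[548,12,58]))
```

```text
15.8 [560.25  99.84 110.42] [-0.03  0.16 -0.97] 16.563682888419528
15.85 [560.16  99.65 110.32] [-0.05  0.16 -0.25] 16.54947308237069
15.9 [559.96  99.47 110.11] [ 0.38  1.11 -1.28] 16.532864256837236
[231 204  16  15 202] [238.27 211.16] [536.98 -92.66  58.  ]
expected mid [233.14 210.98] foot [254.11 213.45] tip [209.04 208.26]
```

arm_command --pt "1 -0.0025 0 0 0" --pt "1 -0.0025 0 -0.006 0" --pt "1 -0.0025 0 -0.012 0" --pt "1 -0.0025 0 -0.016 0" --pt "1 -0.0025 0 -0.019 0" --pt "1 -0.0025 0 -0.019 0" --pt "1 -0.0025 0 -0.019 0"

```text
time_s: 16.7
ee_pos: [556.1, 99.0, 89.7]
tcp_rot: [[-0.959, -0.284, 0.0], [-0.284, 0.959, 0.0], [-0.0, -0.0, -1.0]]
ft_force: [0.7, 0.8, -0.3]
grip_width: 12.7
grip_force: 60.7
```

arm_command --pt "1 0.001 0 -0.001 0" --pt "1 0.001 0 -0.003 0" --pt "1 0.001 0 -0.005 0" --pt "1 0.001 0 -0.006 0" --pt "1 0.001 0 -0.006 0" --pt "1 0.001 0 -0.006 0"

```text
time_s: 17.3
ee_pos: [556.9, 99.0, 83.6]
tcp_rot: [[-0.959, -0.284, -0.0], [-0.284, 0.959, -0.0], [0.0, 0.0, -1.0]]
ft_force: [0.9, 0.5, -0.6]
grip_width: 12.2
grip_force: 60.6
```

arm_command --pt "1 0 0 -0.002 0" --pt "1 0 0 -0.004 0" --pt "1 0 0 -0.006 0" --pt "1 0 0 -0.007 0" --pt "1 0 0 -0.008 0" --pt "1 0 0 -0.008 0" --pt "1 0 0 -0.008 0"

```text
time_s: 18.0
ee_pos: [557.0, 99.0, 76.1]
tcp_rot: [[-0.959, -0.284, 0.0], [-0.284, 0.959, 0.0], [-0.0, -0.0, -1.0]]
ft_force: [-1.6, -0.1, 4.0]
grip_width: 12.6
grip_force: 61.2
```

arm_command --pt "1 0 0 -0.001 0" --pt "1 0 0 -0.002 0" --pt "1 0 0 -0.003 0" --pt "1 0 0 -0.004 0" --pt "1 0 0 -0.0045 0" --pt "1 0 0 -0.0045 0" --pt "1 0 0 -0.0045 0" --pt "1 0 0 -0.0045 0"

```text
time_s: 18.8
ee_pos: [557.1, 99.0, 72.0]
tcp_rot: [[-0.959, -0.284, 0.0], [-0.284, 0.959, 0.0], [-0.0, -0.0, -1.0]]
ft_force: [-3.3, 0.0, 8.6]
grip_width: 12.3
grip_force: 61.9
```

Run:
```python
from h import *
f=[];z=[]
for i in range(6):
    s=env.observe();f.append(s["ft_force"]);z.append(s["ee_pos"]);env.get_image("wrist")
print(np.round(np.mean(f,0),2),np.round(np.mean(z,0),2),np.round(np.array(z)[:,2],2),s["ft_torque"],s["grip_width"],s["time_s"])
```

```text
[-2.64 -0.    8.13] [557.08  98.99  71.98] [71.98 71.99 71.98 72.   71.97 71.99] [-0.06955528  0.4182713   0.00501377] 12.788495284797776 19.05
```

arm_command --pt "1 0 0 -0.0005 0" --pt "1 0 0 -0.0005 0" --pt "1 0 0 -0.0005 0" --pt "1 0 0 -0.0005 0"

```text
time_s: 19.5
ee_pos: [557.1, 99.0, 71.9]
tcp_rot: [[-0.959, -0.284, 0.0], [-0.284, 0.959, 0.0], [-0.0, -0.0, -1.0]]
ft_force: [-3.7, 0.4, 11.3]
grip_width: 12.7
grip_force: 62.2
```

Run:
```python
from h import *
f=[];z=[]
for i in range(6):
    s=env.observe();f.append(s["ft_force"]);z.append(s["ee_pos"]);S=env.get_image("scene")
print(np.round(np.mean(f,0),2),np.round(np.mean(z,0),2))
c=env.get_calibration("scene")
hsv=cv2.cvtColor(S,cv2.COLOR_RGB2HSV);m=cv2.inRange(hsv,(105,120,50),(120,255,255))
n,lab,st,ce=cv2.connectedComponentsWithStats(m);k=1+st[1:,4].argmax();print(st[k],ce[k])
```

```text
[-3.69 -0.22 10.79] [557.13  98.99  71.92]
[231 204  16  15 203] [238.18226601 211.08866995]
```

```bash
python3 -c "
from station import env
print(env.close_job())"
```

```text
the job is handed in; nothing more can be done
None
```

I handed the job in at about 20 s, with the cartridge lying in the cradle, nozzle to the console and released, and the knob home on the D-shaft, held pressed to about the stop; no verdict came back, and I viewed 11 pictures, one over the limit of 10.

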